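# Hang the connector spanner on the spring hook between its neighbours

## Task

Take the blue-handled connector spanner out of its parking block and hang it by its cross pin in the free yellow spring hook in the middle of the tool rack, pressing it gently but fully home past the spring catch so that it stays locked in. Do not knock the tools that hang on either side, do not force the hook, and let go of the spanner when it hangs upright.

Things in the scene. Friction and masses are not known exactly. Their poses are not given: they have to be found in the camera images.
- spanner: flat steel spanner, upright in the block, 36 x 205 mm, 0.15 kg +-30 %. Origin: centre of its lower end; z up along it, y along its cross pin. From below: forked jaw 36 (y) x 10 (x) mm up to 30 mm; shank 14 (y) x 8 (x) mm; cross pin at 120 mm; blue grip tab with black bands at 150 to 205 mm. Front and back are alike: it may hang turned by half a turn.
- grip_tab (a point): middle of the spanner's blue grip tab, 178 mm above its lower end; the tab is 20 (y) x 16 (x) mm and 55 mm high
- pin (a point): centre of the spanner's cross pin, a steel rod 8 mm thick and 34 mm long (along the spanner's y), standing out 10 mm on either side of the shank, 120 mm above the lower end
- block: fixed grey parking block, 60 (x) x 76 (y) x 45 mm high; origin: centre of its underside. Its slot, 14 (x) x 40 (y) mm and 35 mm deep, holds the spanner's jaw, which stands on the slot's floor 10 mm above the bench: lift 35 mm to leave it.
- rack: fixed bench rack with five hooks that point to its -x (towards the robot), in a row along its y. Origin: on the bench below the middle hook; z up. The bar and uprights, 250 mm wide, lie 32 to 52 mm behind (+x of) the row and end 203 mm above the bench. Four plain wire hooks (y = +-40, +-85 mm) are taken; the middle one is the free yellow spring hook.
- bay (a point): centre of the seated pin if the spring hook were at its middle height (190 mm above the bench). The hook is set by hand anywhere within 20 mm above or below that, and its height is not measured: feel (or see) it; its clamp holds it firmly. Hang the spanner with its y along this y. The seat lies 0.5 mm to -x of this point. The contact forces between spanner and rack, the catch's pinch included, must not add up to over 50 N: press down with at most about 20 N.
- prongs (a point): between the upturned ends of the yellow hook's two prongs, 7 mm to -x of bay, given for the middle height. The prongs are 6 mm wide, 18 mm apart (clear), and take the pin on either side of the shank. The ends are 5 mm thick and stand 16.5 mm above the centre of the seated pin. The pin goes over them and drops straight down behind them.
- catch (a joint): how far the black spring roller behind the prongs is pushed back, in m: 0 when free, or when the pin merely rests on it; 0.0023 as the pin passes; about 0.0018 with the pin home and locked under it. Pressing the pin down, resistance starts about 9 mm above the seat and takes about 4 to 9 N to pass; then the pin snaps down onto the hard trough floor, so go slowly (10 mm/s).
- hung_a: tool with a green handle, 28 mm wide, 12 mm thick, 113 mm long, hanging loose by a wire eye on one of the plain hooks (the order of the four changes); origin at its lower end, 85 mm above the bench; its top is 198 mm above the bench. The two tools beside the free hook leave 26 mm to either side of its middle, so the spanner's jaw passes them with 8 mm to spare
- hung_b: tool with a grey handle, 28 mm wide, 12 mm thick, 113 mm long, hanging loose by a wire eye on one of the plain hooks (the order of the four changes); origin at its lower end, 85 mm above the bench; its top is 198 mm above the bench
- hung_c: tool with a white handle, 28 mm wide, 12 mm thick, 113 mm long, hanging loose by a wire eye on one of the plain hooks (the order of the four changes); origin at its lower end, 85 mm above the bench; its top is 198 mm above the bench
- hung_d: tool with a orange handle, 28 mm wide, 12 mm thick, 113 mm long, hanging loose by a wire eye on one of the plain hooks (the order of the four changes); origin at its lower end, 85 mm above the bench; its top is 198 mm above the bench
Not all that is in view belongs to the job. What is shaped like the block but pink is not meant.

How it is judged (in metres and radians):
On the way:
1. the spanner is lifted clear out of the block (z of spanner in the frame of block above 0.05 m), for 0.1 s.
At the end, for the whole second after the job is handed in: The spanner's pin is home in the spring hook under the roller (catch between 1.0 and 2.15 mm, pin within 5 mm of the bay's middle in x and y and within 23 mm of its middle height), the spanner hangs upright within 0.12 rad, at rest and released; the neighbours have not been knocked (value of joint catch between 0.001 and 0.00215 m and x of pin in the frame of bay between -0.005 and 0.005 m and y of pin in the frame of bay between -0.005 and 0.005 m and z of pin in the frame of bay between -0.023 and 0.023 m and angle between spanner's own z axis and vertical below 0.12 rad and linear speed of spanner below 0.02 m/s and contact force between spanner and the fingers below 0.05 N); the robot touches nothing.
It fails at once if the spanner is pressed against the rack or hook with more than 50 N in all (contact force between spanner and rack above 50 N).
It fails at once if a hanging neighbour is knocked (its lower end moves more than 12 mm) (distance of any of hung_a, hung_b, hung_c, hung_d from where it was at the start of the episode above 0.012 m).
It also fails if it takes over 51 s, if anything falls off the work surface, if the arm or the gripper's body presses on something with over 40 N, if the wrist force passes 120 N, or if a joint passes its speed limit or range.

## Robot

A 7-joint arm with a two-finger parallel gripper is mounted at the origin on a cart in front of the work surface, level with it; the furniture and walls round the work are solid. World frame = base frame: x ahead of the robot, y to its left, z up, the work surface at z = 0. Lengths are in m, angles in degrees, forces in N, time in s.
With the tool pointing down it reaches from about 0.425 to 0.975 m from the base axis. Payload 16.7 kg.
Tool frame: the origin (TCP) lies between the finger pads; the fingertips stand 22 mm ahead of it and the grasp point (between the pads) lies 3 mm ahead of it; z points along the fingers, x is the direction in which the jaws open and shut, and the axes are right-handed (so a half turn about z gives the same grasp; the last joint's range is limited). The gripper opens to 85 mm and grips with 20 to 120 N. Pads are 22 mm wide; open, the fingers measure 114 mm over their backs; the gripper's body (76 mm by 85 mm) begins 54 mm behind the grasp point. The pads swing forward as they close: fully open they stand 13 mm farther back than shut.
Start: joints at [-80.472, 24.414, 4.234, 92.017, -1.954, 63.644, -3.845], TCP at [0.21, 0.642, 0.253] pointing down, gripper open.
Joint ranges: [-163.25, 163.25], [-28.42, 122.38], [-70.27, 78.77], [12.13, 141.07], [-58.53, 238.53], [9.26, 117.41], [-156.51, 156.51]. Speed limits (degrees/s): [108.29, 108.29, 136.94, 136.94, 172.46, 172.46, 172.46].

## Interface

Orientations are given as a 3x3 rotation matrix whose columns are the frame's x, y, z axes.
In Python, from rig import * gives the robot as it stands. The module is installed in compiled form; this text tells all that it offers.
- The arm moves only by the shell command python3 -m pendant 'ROWS' [FORCE]. ROWS is JSON, one flat list of numbers, 5 for each row, row after row: the gripper's target within -1 to 1 (fully open at 1, half-way at 0, shut at -1), then the shift along the tool's x, y, z in m, then the turn about the tool's z in rad. In form: [hand, dx, dy, dz, roll, hand, dx, dy, dz, roll, ...]. A call has 1 to 20 rows; each row shifts and turns the commanded pose from where the row before left it, along the tool's axes as they then stand; what a row does not reach is not made up. A row lasts 1/10 s, in which the tool goes at most 50 mm and 8.59 degrees, less where a joint would pass 70% of its speed; a pose out of reach is approached as far as the arm can. A call with a gripper value outside its range is refused whole. The fingers move at their own pace and stop on an object; FORCE is the grip in N (left out, the last holds). Time passes only in rows, so rows that do not move let the fingers close. It gives the time, the measured TCP pose, the force and the opening at its end, in the units of the state.
- get_obs(): the state, without advancing time (a new reading comes with each control period).
- grab_frame(name): name is "side" or "top"; returns (picture, depth): 420x560x3 uint8, red, green, blue; 420x560 float32, m along the optical axis (not along the pixel's ray), 0 where there is no reading.
- camera_info(name): a dict with "fovy" (degrees; the focal length in pixels is half the picture's height over the tangent of half this angle, whatever the lens; pixels are square), "cx", "cy" (the principal point, pixels), "cam_to_world" (4x4, takes a point from camera to world coordinates). Camera axes: x right, y down, z forward; pixel columns grow to the right and rows downward; lengths in m; the calibration is good to about 2 mm. A picture is of the moment at which its call begins. camera_info takes no time and is no camera call.
- finish_job(): hands the job in, once; it reports no verdict.
The state is a dict: "time_s": time; "joint_positions": joint angles; "dq": joint speeds; "effort": joint torques, N m; "position": TCP position; "ee_rot": TCP orientation; "force": force on the tool from outside, world axes, zero at the start; "moment": the same for the moment, N m; "gripper_width": finger opening in m.
Only numpy, scipy, OpenCV 4.12 (cv2) and the standard library are available. Lean on these libraries where they do the work, as an engineer would, in place of code of your own. Each camera call takes 0.05 s, during which the arm holds its last target.

## Working session

There is one attempt and no reset: what is moved stays moved. The work goes in short steps, Python scripts to look and compute and a shell command to move; the robot and the scene stay as the last step left them, time stands still between calls to the robot, and variables do not carry over. Pictures are saved under pics/ and viewed, and the job is handed in when it is done.

```bash
mkdir -p pics; cat > h.py <<'E'
from rig import *
import numpy as np, cv2
def cam(n):
    c=camera_info(n); f=210/np.tan(np.radians(c["fovy"])/2); return c,f,np.array(c["cam_to_world"])
def grab(n,tag):
    im,d=grab_frame(n); cv2.imwrite(f"pics/{tag}.png",im[:,:,::-1]); np.savez(f"pics/{tag}.npz",im=im,d=d); return im,d
def cloud(n,d):
    c,f,T=cam(n); v,u=np.mgrid[0:d.shape[0],0:d.shape[1]]
    P=np.stack([(u-c["cx"])/f*d,(v-c["cy"])/f*d,d],-1); return P@T[:3,:3].T+T[:3,3]
E
python3 - <<'E'
from h import *
print(get_obs())
for n in("side","top"):
    c,f,T=cam(n); print(n,c,f); grab(n,n+"0")
E
```

```text
{'time_s': 0.0, 'joint_positions': array([-80.47288902,  24.45158667,   4.23040746,  92.05229608,
        -1.95343048,  63.64330521,  -3.84413235]), 'dq': array([-0.09348267, -0.01744837,  0.0713742 ,  0.06362723,  0.06898563,
       -0.00045217,  0.01666225]), 'effort': array([ 1.44290840e-03, -9.49793172e+01,  3.76174942e+00, -4.63532603e+01,
        1.93344994e-02,  9.88755666e-03, -5.74987439e-05]), 'position': array([0.20952598, 0.64125652, 0.25258713]), 'ee_rot': array([[ 3.10563975e-01,  9.50552429e-01, -3.12483531e-04],
       [ 9.50551583e-01, -3.10564116e-01, -1.27215095e-03],
       [-1.30629235e-03,  9.80525408e-05, -9.99999142e-01]]), 'force': array([-0.23071809,  0.11119436,  0.03727708]), 'moment': array([ 0.02497219, -0.0401895 ,  0.03521857]), 'gripper_width': 0.08586847025390137}
side {'fovy': 57.0758043874132, 'cx': 286.52091759350486, 'cy': 212.51143627087546, 'cam_to_world': array([[ 0.82620008, -0.33572335,  0.45241934,  0.17209298],
       [-0.56306664, -0.51871579,  0.64334274, -0.54432036],
       [ 0.01869188, -0.78627206, -0.61759765,  0.65232876],
       [ 0.        ,  0.        ,  0.        ,  1.        ]])} 386.16248043674227
top {'fovy': 52.691527166582496, 'cx': 277.20407537586516, 'cy': 211.07151782641117, 'cam_to_world': array([[ 0.00691504, -0.99782486,  0.06555708,  0.49788389],
       [-0.99969373, -0.00845606, -0.02325832,  0.02369008],
       [ 0.02376208, -0.06537617, -0.99757773,  1.12536184],
       [ 0.        ,  0.        ,  0.        ,  1.        ]])} 424.0496733728235
```

View pics/side0.png

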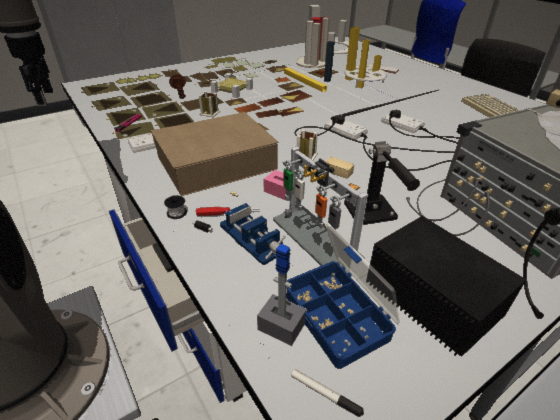

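View pics/top0.png

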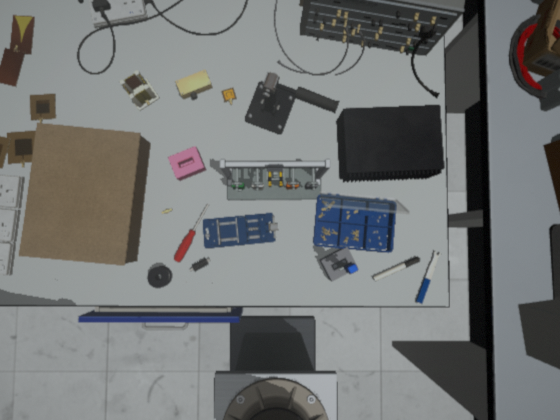

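The side view shows the spanner's blue tab at about (283,257), the block at (282,320) and the rack spanning (290,160) to (360,215). In the top view the block is at (338,262), the tab at (351,268) and the yellow hook near (276,178). I'll zoom in and measure.

```bash
python3 - <<'E'
from h import *
a=np.load("pics/side0.npz"); b=np.load("pics/top0.npz")
A=cv2.resize(a["im"][140:345,225:400],None,fx=3,fy=3,interpolation=2)[:,:,::-1]
B=cv2.resize(b["im"][145:290,200:400],None,fx=4,fy=4,interpolation=2)[:,:,::-1]
cv2.imwrite("pics/side0z.png",A[:600]);cv2.imwrite("pics/top0z.png",B)
Pa=cloud("side",a["d"]);Pb=cloud("top",b["d"])
for n,s,P in(("side",a,Pa),("top",b,Pb)):
    hsv=cv2.cvtColor(s["im"],cv2.COLOR_RGB2HSV)
    # blue above z .13
    m=(hsv[...,0]>105)&(hsv[...,0]<130)&(hsv[...,1]>120)&(P[...,2]>.12)&(P[...,2]<.26)&(s["d"]>0)&(P[...,0]<.7)&(abs(P[...,1])<.4)
    q=P[m]; print(n,"tab",m.sum(),q.mean(0),q.min(0),q.max(0))
    m=(hsv[...,0]>18)&(hsv[...,0]<35)&(hsv[...,1]>130)&(P[...,2]>.12)&(P[...,2]<.26)&(abs(P[...,1])<.2)
    q=P[m]; 
    if len(q): print(n,"yellow",m.sum(),q.mean(0),q.min(0),q.max(0)); print(np.argwhere(m)[:,::-1].mean(0))
# rack bar from top: high points
m=(Pb[...,2]>.185)&(Pb[...,2]<.23)&(abs(Pb[...,1])<.2)&(Pb[...,0]>.5)&(Pb[...,0]<.75); q=Pb[m]
print("high",m.sum(),q.min(0),q.max(0)); 
m=(Pb[...,2]>.035)&(Pb[...,2]<.055)&(Pb[...,1]<-.05)&(Pb[...,1]>-.25)&(Pb[...,0]>.3)&(Pb[...,0]<.5);
ys,xs=np.nonzero(m);q=Pb[m];print("block",m.sum(),q.mean(0),q.min(0),q.max(0),cv2.minAreaRect((q[:,:2]*1000).astype(np.float32)))
# vise height etc
for nm,(u0,u1,v0,v1) in dict(vise=(200,275,212,250),bin=(315,400,195,250),tool=(245,340,70,130),blk=(337,445,105,180)).items():
    q=Pb[v0:v1,u0:u1].reshape(-1,3);print(nm,np.percentile(q[:,2],[50,95,99.5]),q.min(0),q.max(0))
E
```

```text
side tab 451 [ 0.45219004 -0.17063323  0.18937079] [ 0.07247432 -0.22323245  0.16168121] [0.56393255 0.01249233 0.25984289]
side yellow 141 [0.61346317 0.00159225 0.20401716] [ 0.07575658 -0.13745742  0.12701828] [1.34179588 0.07184339 0.25832442]
[305.35460993 176.86524823]
top tab 170 [ 0.50956433 -0.18495661  0.18769399] [ 0.42801619 -0.23987623  0.16385787] [ 0.56897619 -0.13677534  0.22098351]
top yellow 39 [0.62853259 0.00720819 0.20795963] [ 0.61289713 -0.00724156  0.20056025] [0.64468257 0.02076456 0.22613545]
[275.17948718 178.87179487]
high 1271 [ 0.60438923 -0.11410772  0.18523812] [0.67542513 0.12847048 0.22857165]
block 727 [ 0.44648987 -0.15811587  0.04422043] [ 0.39248904 -0.24984874  0.03515694] [ 0.49928956 -0.09358798  0.05328904] ((473.4393005371094, -173.57339477539062), (116.5294189453125, 134.16539001464844), 26.89124298095703)
vise [0.01230255 0.05964336 1.12536184] [ 0.47002307  0.0052085  -0.00561728] [0.56927887 0.20227077 1.12536184]
bin [0.00643551 0.16762772 0.17324486] [ 0.4719016  -0.33001338 -0.00525789] [0.618111   0.02369008 1.12536184]
tool [0.00446816 0.20359435 0.21059218] [ 0.49788389 -0.16892796 -0.0065844 ] [0.95984864 0.08747106 1.12536184]
blk [0.11732883 0.12093758 0.12469418] [ 0.49788389 -0.45666939 -0.00567426] [0.86638425 0.02369008 1.12536184]
```

```bash
ls pics
```

```text
side0.npz
side0.png
side0z.png
top0.npz
top0.png
top0z.png
```

View pics/side0z.png

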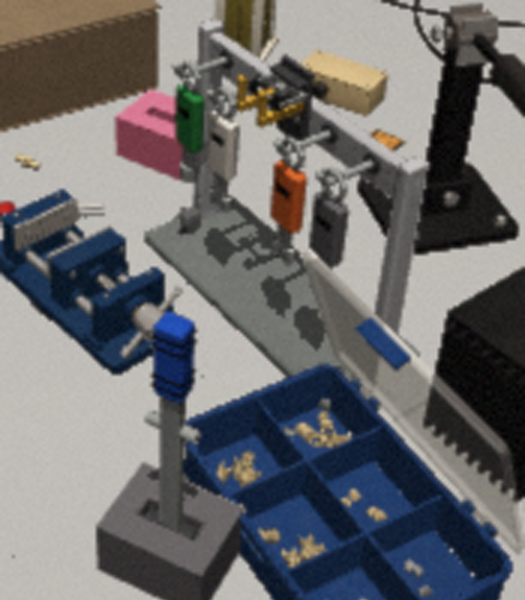

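View pics/top0z.png

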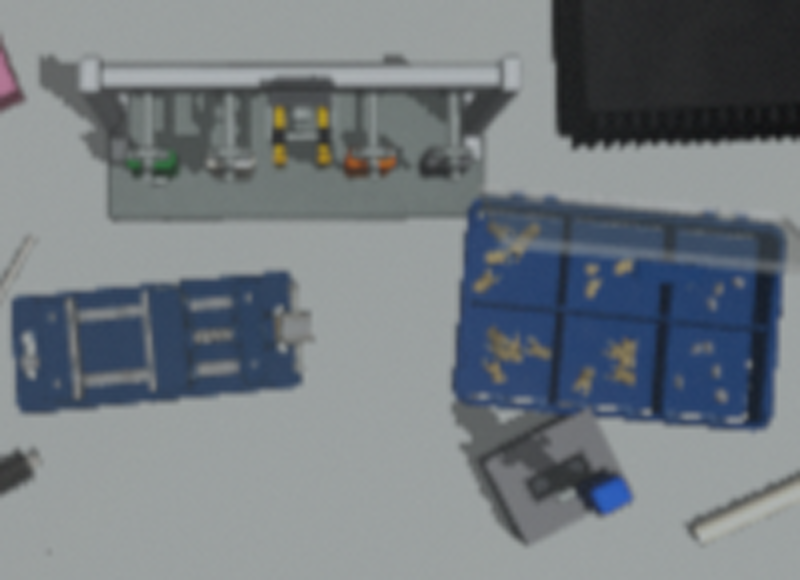

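```bash
cat > m.py <<'E'
from h import *
b=np.load("pics/top0.npz"); a=np.load("pics/side0.npz")
Pb=cloud("top",b["d"]);Pa=cloud("side",a["d"])
def ray(n,uv,z):
    c,f,T=cam(n); r=T[:3,:3]@np.array([(uv[0]-c["cx"])/f,(uv[1]-c["cy"])/f,1]); o=T[:3,3]; return o+r*(z-o[2])/r[2]
E
python3 - <<'E'
from m import *
hb=cv2.cvtColor(b["im"],cv2.COLOR_RGB2HSV).astype(int)
im=b["im"].astype(int)
# block top
sub=np.zeros(im.shape[:2],bool); sub[240:285,315:362]=1
mb=sub&(Pb[...,2]>.036)&(Pb[...,2]<.054)&(hb[...,1]<60)
n,l,st,ce=cv2.connectedComponentsWithStats(mb.astype(np.uint8)); k=1+st[1:,4].argmax()
cnt=np.argwhere(l==k)[:,::-1].astype(np.float32); r=cv2.minAreaRect(cnt); print("blk px",st[k],r)
pts=np.array([ray("top",p,.045) for p in cv2.boxPoints(r)]); print(pts,pts.mean(0)); 
e=np.diff(pts[:,:2],axis=0);print(np.linalg.norm(e,axis=1),np.degrees(np.arctan2(e[:,1],e[:,0])))
mt=sub&(hb[...,0]>105)&(hb[...,0]<130)&(hb[...,1]>120)
q=Pb[mt]; print("tab top z",np.percentile(q[:,2],[5,50,95])); 
v,u=np.nonzero(mt&(Pb[...,2]>.2)); r=cv2.minAreaRect(np.stack([u,v],1).astype(np.float32)); print(r, ray("top",r[0],.215)); 
v,u=np.nonzero(mt&(Pb[...,2]>.16));print(u.mean(),v.mean(),u.min(),u.max(),v.min(),v.max())
q=Pb[mt&(Pb[...,2]>.205)&(Pb[...,2]<.225)];print("top cloud",len(q),q.mean(0),cv2.minAreaRect((q[:,:2]*1000).astype(np.float32)))
# side tab
s=a["im"]; ha=cv2.cvtColor(s,cv2.COLOR_RGB2HSV); ms=np.zeros(s.shape[:2],bool); ms[235:280,268:300]=1
m=ms&(ha[...,0]>105)&(ha[...,0]<130)&(ha[...,1]>100)&(Pa[...,2]>.14)
v,u=np.nonzero(m); print("side tab px",u.min(),u.max(),v.min(),v.max(),u.mean(),v.mean()); q=Pa[m]; print(np.percentile(q,[2,50,98],axis=0))
print(ray("side",(u.mean(),v.mean()),.188))
# rack bar
m=(Pb[...,2]>.192)&(Pb[...,2]<.213)&(Pb[...,0]>.625)&(Pb[...,0]<.7)&(abs(Pb[...,1])<.16)
m[:157]=0;m[172:]=0
v,u=np.nonzero(m);r=cv2.minAreaRect(np.stack([u,v],1).astype(np.float32));print("bar",r,len(u)); pts=np.array([ray("top",p,.203) for p in cv2.boxPoints(r)]);print(pts,pts.mean(0))
e=np.diff(pts[:,:2],axis=0);print(np.linalg.norm(e,axis=1),np.degrees(np.arctan2(e[:,1],e[:,0])))
E
```

```text
blk px [321 247  41  35 573] ((343.9665832519531, 261.5609436035156), (24.01488494873047, 40.89854431152344), 62.44719314575195)
[[ 0.44427932 -0.11184273  0.045     ]
 [ 0.49285262 -0.20466076  0.045     ]
 [ 0.43896114 -0.23279127  0.045     ]
 [ 0.39078156 -0.14008035  0.045     ]] [ 0.44171866 -0.17234378  0.045     ]
[0.10475949 0.06079159 0.10448247] [ -62.37615191 -152.43615109  117.45978944]
tab top z [2.10444873e-04 4.49250010e-03 2.16615316e-01]
((349.4765930175781, 258.4856262207031), (27.46021842956543, 9.723873138427734), 76.50426483154297) [ 0.45710309 -0.15330504  0.215     ]
351.7971014492754 267.72463768115944 347 357 244 272
top cloud 64 [ 0.43641932 -0.15860008  0.2148586 ] ((436.1404113769531, -159.29873657226562), (13.359472274780273, 18.667509078979492), 26.329914093017578)
side tab px 268 289 238 274 282.2721893491124 258.1301775147929
[[ 0.42528263 -0.17235436  0.16300162]
 [ 0.43124499 -0.16676986  0.19602712]
 [ 0.44260302 -0.15475651  0.21505393]]
[ 0.43583036 -0.15998022  0.188     ]
bar ((275.01251220703125, 165.32534790039062), (11.68815803527832, 110.07057189941406), 89.45948028564453) 634
[[ 0.66955003  0.12847142  0.203     ]
 [ 0.67461337 -0.11342468  0.203     ]
 [ 0.64862895 -0.11363564  0.203     ]
 [ 0.64374005  0.12782508  0.203     ]] [0.6591331  0.00730905 0.203     ]
[0.24194908 0.02598528 0.24151021] [ -88.80086753 -179.53484568   91.15991949]
```

```bash
python3 - <<'E'
from m import *
hb=cv2.cvtColor(b["im"],cv2.COLOR_RGB2HSV).astype(int); ha=cv2.cvtColor(a["im"],cv2.COLOR_RGB2HSV).astype(int)
for n,h,d,P,box in(("top",hb,b["d"],Pb,(168,190,262,290)),("side",ha,a["d"],Pa,(155,190,298,330))):
    s=np.zeros(d.shape,bool); s[box[0]:box[1],box[2]:box[3]]=1
    m=s&(h[...,0]>15)&(h[...,0]<36)&(h[...,1]>110)
    nn,l,st,ce=cv2.connectedComponentsWithStats(m.astype(np.uint8))
    for k in range(1,nn): 
        if st[k,4]>3:
            q=P[l==k]; print(n,st[k],ce[k].round(1),np.percentile(q,[5,50,95],axis=0).round(3).tolist())
    print(np.array([[ "%d"%int(m[v,u]) for u in range(box[2],box[3])] for v in range(box[0],box[1])]).astype(object).sum(1))
    for v in range(box[0],box[1]): print(v,' '.join("%3d"%(P[v,u,2]*1000) if m[v,u] else '  .' for u in range(box[2],box[3])))
# bar edges per column
g=cv2.cvtColor(b["im"],cv2.COLOR_RGB2GRAY).astype(float)
E
```

```text
top [269 172   2   5  10] [269.5 174. ] [[0.56, 0.019, 0.201], [0.64, 0.02, 0.202], [0.644, 0.022, 0.71]]
top [279 172   3   5  13] [280.2 174. ] [[0.581, -0.006, 0.01], [0.64, -0.006, 0.202], [0.671, 0.008, 0.574]]
top [269 181   3   5  11] [269.6 183.1] [[0.613, 0.017, 0.202], [0.62, 0.018, 0.213], [0.623, 0.021, 0.224]]
top [279 181   4   5  12] [280.5 183.2] [[0.613, -0.007, 0.117], [0.62, -0.005, 0.21], [0.632, -0.003, 0.225]]
['0000000000000000000000000000' '0000000000000000000000000000'
 '0000000000000000000000000000' '0000000000000000000000000000'
 '0000000110000000001100000000' '0000000110000000011100000000'
 '0000000110000000011100000000' '0000000110000000011100000000'
 '0000000110000000001100000000' '0000000000000000000000000000'
 '0000000000000000000000000000' '0000000000000000000000000000'
 '0000000000000000000000000000' '0000000110000000001100000000'
 '0000000110000000001100000000' '0000000110000000001100000000'
 '0000000111000000011110000000' '0000000110000000001100000000'
 '0000000000000000000000000000' '0000000000000000000000000000'
 '0000000000000000000000000000' '0
[... 7858 characters left out ...]
   .   .   .   .   .   .   .   .   .   .
185   .   .   .   .   .   .   .   .   .   .   .   .   .   .   .   .   .   .   .   .   .   .   .   .   .   .   .   .   .   .   .   .
186   .   .   .   .   .   .   .   .   .   .   .   .   .   .   .   .   .   .   .   .   .   .   .   .   .   .   .   .   .   .   .   .
187   .   .   .   .   .   .   .   .   .   .   .   .   .   .   .   .   .   .   .   .   .   .   .   .   .   .   .   .   .   .   .   .
188   .   .   .   .   .   .   .   .   .   .   .   .   .   .   .   .   .   .   .   .   .   .   .   .   .   .   .   .   .   .   .   .
189   .   .   .   .   .   .   .   .   .   .   .   .   .   .   .   .   .   .   .   .   .   .   .   .   .   .   .   .   .   .   .   .
```

```bash
python3 - <<'E'
from m import *
g=b["im"]
B=cv2.resize(g[150:195,215:335],None,fx=6.6,fy=6.6,interpolation=0)[:,:,::-1];cv2.imwrite("pics/rackz.png",B)
A=cv2.resize(a["im"][140:215,280:370],None,fx=8,fy=8,interpolation=0)[:,:,::-1];cv2.imwrite("pics/racks.png",A)
C=cv2.resize(g[235:290,310:370],None,fx=10,fy=10,interpolation=0)[:,:,::-1];cv2.imwrite("pics/blk.png",C)
E
```

```text
(no output)
```

View pics/rackz.png

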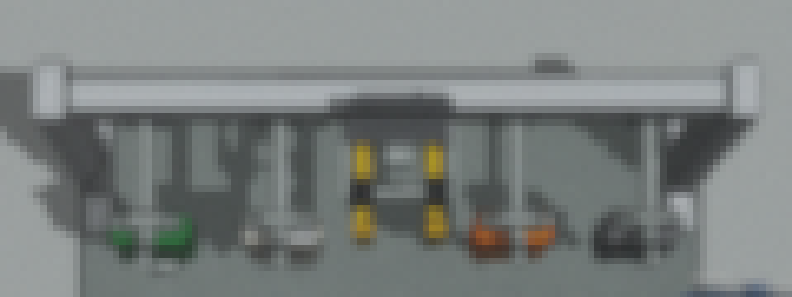

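View pics/racks.png

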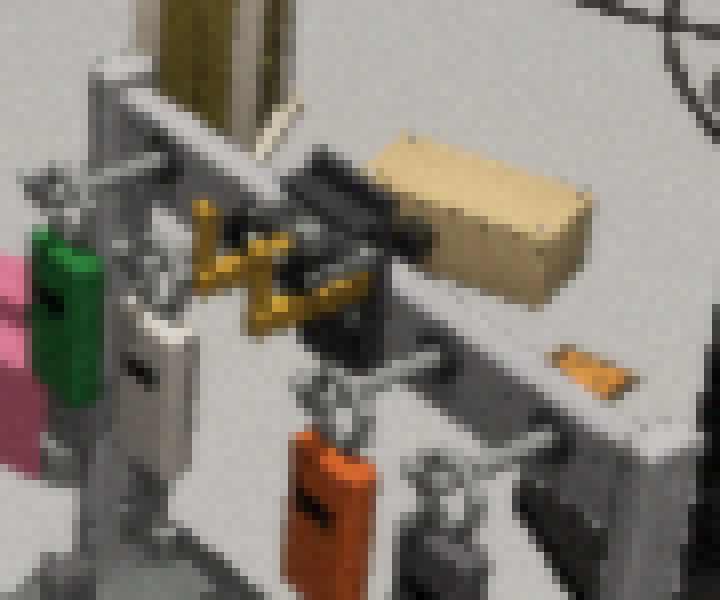

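View pics/blk.png

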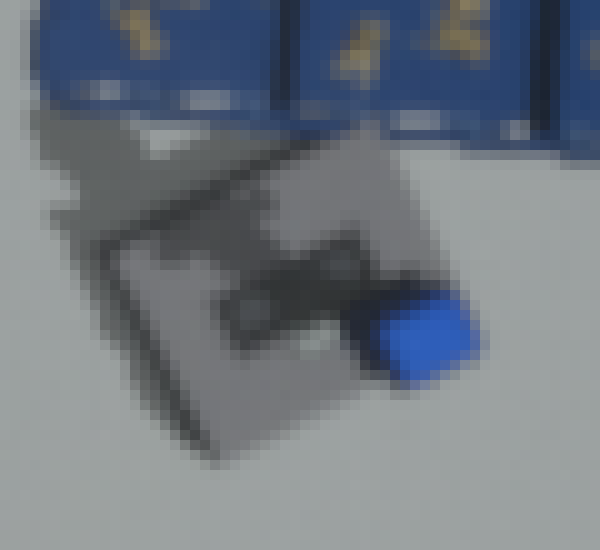

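```bash
python3 - <<'E'
from m import *
# tab top face: bright blue saturated, subpixel contour on upscaled
big=cv2.resize(b["im"][235:290,310:370],None,fx=8,fy=8,interpolation=cv2.INTER_CUBIC)
h=cv2.cvtColor(big,cv2.COLOR_RGB2HSV); m=((h[...,0]>100)&(h[...,0]<130)&(h[...,1]>150)&(h[...,2]>120)).astype(np.uint8); m[:200]=0
c=max(cv2.findContours(m,0,1)[0],key=cv2.contourArea); r=cv2.minAreaRect(c); print(r)
px=lambda p:(310+(p[0]+.5)/8-.5,235+(p[1]+.5)/8-.5)
P=np.array([ray("top",px(p),.215) for p in cv2.boxPoints(r)]);print(P,P.mean(0)); e=np.diff(P[:,:2],axis=0);print(np.linalg.norm(e,axis=1),np.degrees(np.arctan2(e[:,1],e[:,0])))
# block by hand corner reads
for p in((10.5,25),(21.5,46),(48,30.5),(37,12.5)): print(ray("top",(310+p[0]-.5,235+p[1]-.5),.045))
# side: tab top-center & pins
for p in((269.5,184.5),(280.5,184.5)): print("prong top",ray("top",p,.2215))
for p in((305.2,165.5),(312.7,170.2)): print("prong side",ray("side",p,.2215))
# bar edges
g=cv2.cvtColor(b["im"],cv2.COLOR_RGB2GRAY).astype(float)
for sgn in(1,-1):
    X=[]
    for u in list(range(228,262))+list(range(288,322)):
        d=np.diff(g[157:172,u])*sgn; k=d.argmax(); 
        if 0<k<len(d)-1:
            dn=d[k-1]-2*d[k]+d[k+1]; X.append(ray("top",(u,157.5+k+(.5*(d[k-1]-d[k+1])/dn if dn else 0)),.203)[:2])
    X=np.array(X); f=np.polyfit(X[:,1],X[:,0],1); res=X[:,0]-np.polyval(f,X[:,1]); ok=abs(res)<2*np.std(res); f=np.polyfit(X[ok,1],X[ok,0],1); print(f,np.degrees(np.arctan(f[0])),np.std(res[ok]),"x at y=.007",np.polyval(f,.007))
E
```

```text
((341.3999938964844, 270.300048828125), (51.876773834228516, 66.63482666015625), 63.43495178222656)
[[ 0.43826367 -0.14803173  0.215     ]
 [ 0.44628393 -0.16410185  0.215     ]
 [ 0.43396572 -0.1702808   0.215     ]
 [ 0.42596356 -0.1542163   0.215     ]] [ 0.43611922 -0.15915767  0.215     ]
[0.01796032 0.01378106 0.01794722] [ -63.4771715  -153.36113006  116.47914429]
[ 0.44648515 -0.11112279  0.045     ]
[ 0.39370582 -0.13909092  0.045     ]
[ 0.43311799 -0.20678746  0.045     ]
[ 0.47857852 -0.17885942  0.045     ]
prong top [0.61424719 0.01953763 0.2215    ]
prong top [ 0.61448263 -0.00406245  0.2215    ]
prong side [0.61307839 0.01740317 0.2215    ]
prong side [ 0.61513956 -0.00636812  0.2215    ]
[-0.01325203  0.66733899] -0.7592411058891587 0.0005973550467500838 x at y=.007 0.6672462276731198
[-0.01381515  0.65749976] -0.7914992766046037 0.00011625970435685809 x at y=.007 0.6574030575577091
```

```bash
python3 -m pendant '[1,-0.0259,0.0306,-0.003,0, 1,-0.0259,0.0306,-0.003,0, 1,-0.0259,0.0306,-0.003,0, 1,-0.0259,0.0306,-0.003,0, 1,-0.0259,0.0306,-0.003,0, 1,-0.0259,0.0306,-0.003,0, 1,-0.0259,0.0306,-0.003,0, 1,-0.0259,0.0306,-0.003,0, 1,-0.0259,0.0306,-0.003,0, 1,-0.0259,0.0306,-0.003,0, 1,-0.0343,0.0158,0,0, 1,-0.0343,0.0158,0,0, 1,-0.0343,0.0158,0,0, 1,-0.0343,0.0158,0,0, 1,-0.0343,0.0158,0,0, 1,-0.0343,0.0158,0,0, 1,-0.0343,0.0158,0,0, 1,-0.0343,0.0158,0,0]' 60; python3 -c "
from rig import *;print(get_obs()['joint_positions'])"
```

```text
time_s: 1.9
position: [0.4547, -0.0013, 0.2833]
ee_rot: [[0.311, 0.951, -0.0], [0.951, -0.311, 0.0], [0.0, -0.0, -1.0]]
force: [0.8, -0.2, -0.4]
gripper_width: 0.0851
[-37.22418772   0.52426495  29.93956393 118.34406681  -0.3142341
  61.20113066  64.77012203]
```

```bash
python3 -m pendant '[1,-0.026,0.0052,0,0, 1,-0.026,0.0052,0,0, 1,-0.026,0.0052,0,0, 1,-0.026,0.0052,0,0, 1,-0.026,0.0052,0,0, 1,-0.026,0.0052,0,0, 1,0,0,0,0.132, 1,0,0,0,0.132, 1,0,0,0,0.132, 1,0,0,0,0.132, 1,0,0,0,0.132, 1,0,0,0,0.132, 1,0,0,0,0]'; python3 - <<'E'
from m import *
o=get_obs();print(o['joint_positions'],o['position'],np.degrees(np.arctan2(o['ee_rot'][1,0],o['ee_rot'][0,0])))
E
```

```text
time_s: 3.2
position: [0.436, -0.1577, 0.2832]
ee_rot: [[0.896, 0.444, -0.0], [0.444, -0.896, 0.0], [-0.0, -0.0, -1.0]]
force: [0.2, -0.4, 0.8]
gripper_width: 0.0856
[-27.72470065   1.38497723  41.14037103 117.81055125  -1.03804986
  61.17023995  40.28670222] [ 0.43599387 -0.15768224  0.28319402] 26.378412395851758
```

```bash
python3 -m pendant '[1,-0.0008,0.0015,0.011,0, 1,0,0,0.015,0, 1,0,0,0.015,0, 1,0,0,0.015,0, 1,0,0,0.015,0, 1,0,0,0.015,0, 1,0,0,0,0, -1,0,0,0,0, -1,0,0,0,0, -1,0,0,0,0, -1,0,0,0,0, -1,0,0,0,0, -1,0,0,0,0, -1,0,0,0,0, -1,0,0,0,0]' 60; python3 - <<'E'
from m import *
grab("side","s1")
a=cv2.imread("pics/s1.png");cv2.imwrite("pics/s1z.png",cv2.resize(a[170:345,200:380],None,fx=3.4,fy=3.4,interpolation=2))
E
```

```text
time_s: 4.7
position: [0.4364, -0.1594, 0.1977]
ee_rot: [[0.895, 0.447, 0.001], [0.447, -0.895, 0.0], [0.001, 0.0, -1.0]]
force: [-1.1, 0.1, 5.8]
gripper_width: 0.0152
```

View pics/s1z.png

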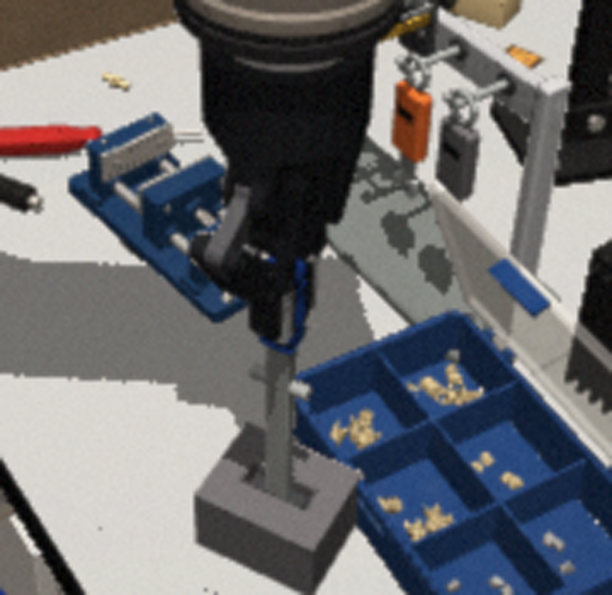

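The picture shows the tab gripped at 15 mm opening, with the spanner upright in the block (pin near (280,380) in the zoom). Next I lift it.

```bash
python3 -m pendant '[-1,0,0,-0.005,0, -1,0,0,-0.01,0, -1,0,0,-0.01,0, -1,0,0,-0.01,0, -1,0,0,-0.01,0, -1,0,0,-0.014,0, -1,0,0,-0.014,0, -1,0,0,-0.014,0, -1,0,0,-0.014,0, -1,0,0,-0.014,0, -1,0,0,0,0]' 60; python3 - <<'E'
from m import *
o=get_obs();print(o['position'],np.degrees(np.arctan2(o['ee_rot'][1,0],o['ee_rot'][0,0])),o['joint_positions'])
R=o['ee_rot']
E
```

```text
time_s: 5.85
position: [0.4368, -0.1597, 0.3142]
ee_rot: [[0.895, 0.447, 0.003], [0.447, -0.895, 0.0], [0.003, 0.001, -1.0]]
force: [0.8, 0.3, -2.0]
gripper_width: 0.0152
[ 0.43680911 -0.15967685  0.3142142 ] 26.52275424394738 [-28.57625614  -0.9045145   41.1702285  115.38658758   0.59660351
  65.13230081  38.86382807]
```

```bash
python3 -m pendant '[-1,0,0,0,0.112, -1,0,0,0,0.112, -1,0,0,0,0.112, -1,0,0,0,0.111, -1,0.008,-0.0135,0,0, -1,0.016,-0.0275,0,0, -1,0.016,-0.0275,0,0, -1,0.016,-0.0275,0,0, -1,0.016,-0.0275,0,0, -1,0.016,-0.0275,0,0, -1,0.008,-0.0142,0,0, -1,0,0,0,0, -1,0,0,0,0]' 60; python3 - <<'E'
from m import *
o=get_obs();print(o['position'],np.degrees(np.arctan2(o['ee_rot'][1,0],o['ee_rot'][0,0])),o['ee_rot'][:,2],o['force'])
grab("side","s2");grab("top","t2")
a=cv2.imread("pics/s2.png");cv2.imwrite("pics/s2z.png",cv2.resize(a[100:250,200:380],None,fx=4,fy=4,interpolation=2))
a=cv2.imread("pics/t2.png");cv2.imwrite("pics/t2z.png",cv2.resize(a[130:260,200:360],None,fx=4,fy=4,interpolation=2))
E
```

```text
time_s: 7.15
position: [0.5292, 0.0071, 0.3119]
ee_rot: [[1.0, 0.017, -0.001], [0.017, -1.0, -0.001], [-0.001, 0.001, -1.0]]
force: [-0.4, -0.5, -1.2]
gripper_width: 0.0154
[0.52920975 0.00712051 0.31190872] 0.983444248992996 [-8.21880952e-04 -6.48426533e-04 -9.99999452e-01] [-0.37828554 -0.47269389 -1.19117337]
```

View pics/s2z.png

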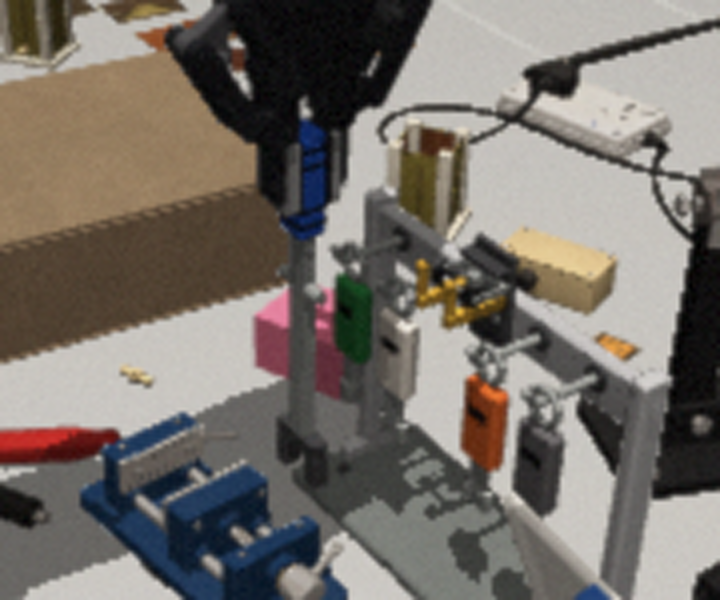

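View pics/t2z.png

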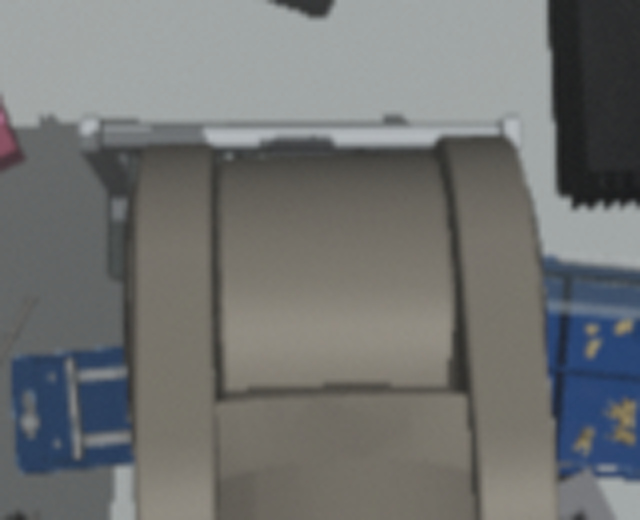

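Side view at standoff: the spanner hangs upright, with pin ends at zoom (282,270) and (315,293), above the yellow prongs at (425,265) and (450,285). The arm blocks the top view. I'll move closer and compare in the side camera.

```bash
python3 -m pendant '[-1,0.005,0,0,0, -1,0.01,0,0,0, -1,0.01,0,0,0, -1,0.01,0,0,0, -1,0.01,0,0,0, -1,0.01,0,0,0, -1,0.005,0,0,0, -1,0,0,0,0, -1,0,0,0,0]' 60; python3 - <<'E'
from m import *
o=get_obs();print(o['position'],np.degrees(np.arctan2(o['ee_rot'][1,0],o['ee_rot'][0,0])),o['ee_rot'][:,2],o['force'])
grab("side","s3")
a=cv2.imread("pics/s3.png");cv2.imwrite("pics/s3z.png",cv2.resize(a[130:230,270:370],None,fx=6,fy=6,interpolation=0))
E
```

```text
time_s: 8.15
position: [0.5893, 0.0081, 0.3122]
ee_rot: [[1.0, 0.016, -0.0], [0.016, -1.0, -0.0], [-0.0, 0.0, -1.0]]
force: [-0.9, 0.4, -1.5]
gripper_width: 0.0156
[0.58929129 0.00811645 0.3121711 ] 0.902172230451685 [-4.72321238e-04 -2.21855282e-04 -9.99999864e-01] [-0.89285073  0.41554163 -1.54577554]
```

View pics/s3z.png

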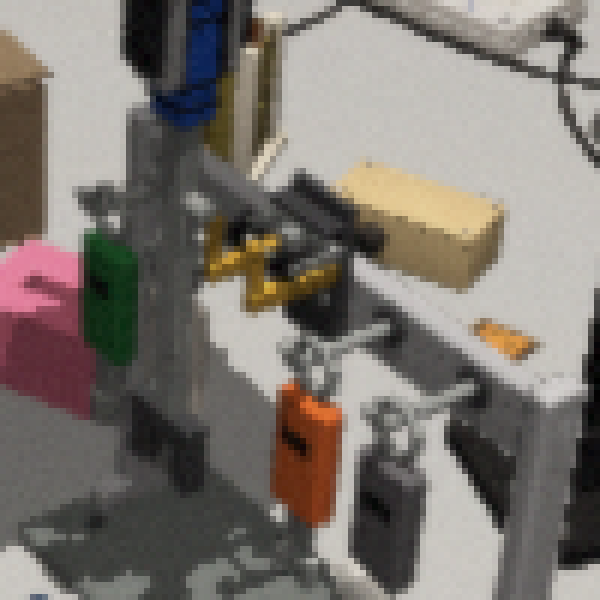

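```bash
python3 - <<'E'
from m import *
c,f,T=cam("side")
def proj(p):
    q=T[:3,:3].T@(np.array(p)-T[:3,3]); return (q[0]/q[2]*f+c["cx"],q[1]/q[2]*f+c["cy"])
for nm,p in dict(pinL=(.589,.0251,.2445),pinR=(.5896,-.0089,.2445),shankTopR=(.5893,.0081,.2742),jawbotL=(.589,.026,.1245),jawbotR=(.589,-.010,.1245),prL=(.6138,.0186,.2215),prR=(.6142,-.0054,.2215),tabbot=(.5893,.0081,.2745)).items():
    q=proj(p);print(nm,np.round(q,1),"zoom",np.round([(q[0]-270+.5)*6,(q[1]-130+.5)*6]))
# ray per pin ends onto x=.5893 plane
def rayx(uv,x):
    r=T[:3,:3]@np.array([(uv[0]-c["cx"])/f,(uv[1]-c["cy"])/f,1]); o=T[:3,3]; return o+r*(x-o[0])/r[0]
for z in((147,193),(198,207),(158,150),(191,150)): print(rayx((270+z[0]/6-.5,130+z[1]/6-.5),.589))
# edges of shank along rows
s=np.load("pics/s3.npz")["im"]
for v in (153,155,157,167,170,173): print(v,[int(x) for x in s[v,290:312].mean(1)])
d=np.load("pics/s3.npz")["d"];P=cloud("side",d)
for v in (153,156,167,170,173): print(v,[tuple(np.round(P[v,u]*1000).astype(int)) for u in range(295,305)])
E
```

```text
pinL [294.3 157.6] zoom [149. 169.]
pinR [304.1 164.7] zoom [208. 211.]
shankTopR [299.7 148.3] zoom [181. 113.]
jawbotL [292.4 203.4] zoom [137. 443.]
jawbotR [301.7 211.6] zoom [193. 492.]
prL [305.1 165.2] zoom [214. 214.]
prR [312.1 170.1] zoom [255. 244.]
tabbot [299.7 148.2] zoom [181. 112.]
[0.589      0.02557307 0.23453919]
[ 0.589      -0.0040833   0.24388366]
[0.589      0.02005029 0.25436101]
[0.589      0.00137167 0.2633294 ]
153 [186, 90, 68, 78, 75, 64, 67, 54, 52, 49, 54, 54, 58, 57, 46, 52, 57, 60, 76, 120, 125, 121]
155 [185, 91, 69, 78, 75, 65, 61, 50, 49, 52, 57, 70, 73, 82, 102, 74, 63, 58, 83, 117, 122, 110]
157 [185, 94, 72, 76, 79, 73, 58, 55, 53, 61, 77, 75, 76, 79, 101, 104, 101, 101, 94, 115, 118, 115]
167 [85, 59, 71, 79, 73, 71, 73, 67, 64, 63, 78, 61, 61, 73, 57, 53, 49, 49, 28, 20, 14, 29]
170 [48, 63, 71, 75, 82, 83, 74, 69, 65, 63, 73, 59, 68, 97, 69, 50, 58, 53, 35, 14, 45, 123]
173 [44, 43, 42, 60, 67, 59, 64, 68, 66, 71, 78, 74, 75, 108, 68, 80, 97, 136, 136, 91, 71, 63]
153 [(np.int64(656), np.int64(114), np.int64(193)), (np.int64(657), np.int64(11
[... 1524 characters left out ...]
.int64(227)), (np.int64(587), np.int64(1), np.int64(227)), (np.int64(590), np.int64(1), np.int64(227)), (np.int64(592), np.int64(1), np.int64(226)), (np.int64(631), np.int64(47), np.int64(189)), (np.int64(612), np.int64(19), np.int64(210))]
173 [(np.int64(610), np.int64(49), np.int64(187)), (np.int64(585), np.int64(12), np.int64(215)), (np.int64(584), np.int64(7), np.int64(218)), (np.int64(585), np.int64(5), np.int64(219)), (np.int64(585), np.int64(1), np.int64(221)), (np.int64(587), np.int64(1), np.int64(220)), (np.int64(591), np.int64(2), np.int64(219)), (np.int64(591), np.int64(-1), np.int64(220)), (np.int64(808), np.int64(275), np.int64(-1)), (np.int64(613), np.int64(20), np.int64(201))]
```

```bash
python3 - <<'E'
from m import *
c,f,T=cam("side")
def proj(p):
    q=T[:3,:3].T@(np.array(p)-T[:3,3]); return np.array((q[0]/q[2]*f+c["cx"],q[1]/q[2]*f+c["cy"]))
d=np.load("pics/s3.npz")["d"];P=cloud("side",d)
L=[];R=[]
for v in range(150,175):
    m=(abs(P[v,:,0]-.589)<.009)&(P[v,:,1]>-.006)&(P[v,:,1]<.018)&(P[v,:,2]>.2)&(P[v,:,2]<.27)
    u=np.nonzero(m)[0]; print(v,u.min(),u.max(),end='; ')
    for y in [.0081]:
        pass
print()
for yc in(.0061,.0081):
  for z in(.26,.22):
    print(yc,z,proj((.5853,yc+.007,z)),proj((.5933,yc-.007,z)))
# bare prongs in s0: left/right side extents for prong upright rows
for yc in (.0061,.0081):
  for sg in(1,-1):
    y=yc+sg*.012
    print("prong",yc,sg,proj((.6115,y+.003,.215)),proj((.6165,y-.003,.215)))
s=np.load("pics/side0.npz")["im"].astype(int)
for v in(166,167,168,171,172,173): print(v,[tuple(x) for x in s[v,302:318,[0,2]].tolist()] if 0 else (s[v,302:320,0]-s[v,302:320,2]).tolist())
E
```

```text
Traceback (most recent call last):
ValueError: zero-size array to reduction operation minimum which has no identity
```

```bash
python3 - <<'E'
from m import *
c,f,T=cam("side")
def proj(p):
    q=T[:3,:3].T@(np.array(p)-T[:3,3]); return np.array((q[0]/q[2]*f+c["cx"],q[1]/q[2]*f+c["cy"])).round(2)
d=np.load("pics/s3.npz")["d"];P=cloud("side",d)
for v in range(150,175):
    m=(abs(P[v,:,0]-.589)<.009)&(P[v,:,1]>-.006)&(P[v,:,1]<.018)&(P[v,:,2]>.2)&(P[v,:,2]<.29)
    u=np.nonzero(m)[0]
    if len(u): print(v,u.min(),u.max(),end='; ')
print()
for yc in(.0061,.0081):
  for z in(.26,.22):
    print(yc,z,proj((.5853,yc+.007,z)),proj((.5933,yc-.007,z)))
for yc in (.0061,.0081):
  for sg in(1,-1):
    y=yc+sg*.012
    print("prong",yc,sg,proj((.6115,y+.003,.215)),proj((.6165,y-.003,.215)))
s=np.load("pics/side0.npz")["im"].astype(int)
for v in(166,167,168,171,172,173): print(v,(s[v,302:320,0]-s[v,302:320,2]).tolist())
E
```

```text
150 297 303; 151 297 303; 152 297 303; 153 297 303; 154 297 303; 155 297 303; 156 297 303; 157 297 302; 158 297 302; 159 296 302; 160 295 302; 161 295 302; 162 296 302; 163 296 304; 164 296 302; 165 296 301; 166 296 301; 167 296 302; 168 296 302; 169 296 302; 170 296 302; 171 296 302; 172 296 302; 173 296 302; 174 296 302; 
0.0061 0.26 [296.42 153.99] [303.64 155.85]
0.0061 0.22 [295.76 170.72] [302.76 172.63]
0.0081 0.26 [295.85 153.58] [303.06 155.43]
0.0081 0.22 [295.21 170.29] [302.19 172.2 ]
prong 0.0061 1 [303.45 167.55] [306.97 168.13]
prong 0.0061 -1 [310.15 172.58] [313.75 173.18]
prong 0.0081 1 [302.9  167.14] [306.41 167.71]
prong 0.0081 -1 [309.58 172.15] [313.18 172.75]
166 [2, 13, 83, 117, 101, 41, 7, 0, 1, 1, 4, 0, 3, 2, 1, 2, 3, -2]
167 [5, 6, 46, 77, 64, 35, 8, 2, 2, 4, 2, 2, 1, 6, 1, 5, 4, 4]
168 [9, 6, 44, 69, 68, 28, 5, -1, -3, 3, 2, 3, 8, 12, 8, 5, 6, 5]
171 [6, 8, 50, 73, 63, 28, 30, 52, 44, 101, 123, 102, 65, 57, 25, 2, 3, 3]
172 [6, 8, 56, 75, 75, 89, 129, 130, 88, 73, 73, 60, 31, 13, 7, 0, 1, 4]
173 [5, 10, 67, 86, 97, 131, 136, 95, 75, 68, 62, 64, 26, 6, -1, -2, 5, 2]
```

```bash
python3 -m pendant '[-1,0.003,0.0006,0,0, -1,0.005,0.0006,0,0, -1,0.006,0,0,0, -1,0.006,0,0,0, -1,0.006,0,0,0, -1,0.004,0,0,0, -1,0.002,0,0,0, -1,0,0,0,0, -1,0,0,0,0]' 60; python3 - <<'E'
from m import *
o=get_obs();print(o['position'],np.degrees(np.arctan2(o['ee_rot'][1,0],o['ee_rot'][0,0])),o['ee_rot'][:,2],o['force'],o['moment'])
grab("side","s4")
a=cv2.imread("pics/s4.png");cv2.imwrite("pics/s4z.png",cv2.resize(a[130:230,270:370],None,fx=6,fy=6,interpolation=0))
E
```

```text
time_s: 9.1
position: [0.6214, 0.0075, 0.3123]
ee_rot: [[1.0, 0.016, -0.0], [0.016, -1.0, -0.0], [-0.0, 0.0, -1.0]]
force: [0.1, 0.1, -1.1]
gripper_width: 0.0155
[0.62137799 0.00751149 0.31226628] 0.9099134980797089 [-2.01045016e-04 -7.13728946e-05 -9.99999977e-01] [ 0.1043031   0.11021744 -1.1097214 ] [-0.0237846  -0.00500248 -0.03106086]
```

View pics/s4z.png

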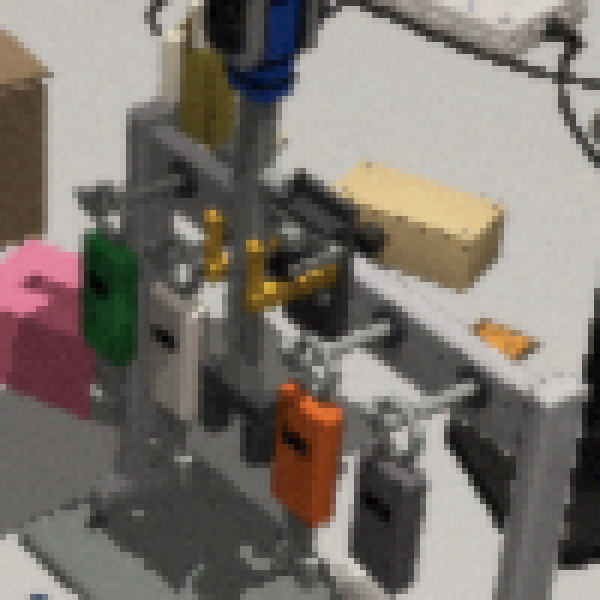

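The picture shows the shank between the two prongs (zoom (250,250)), with the pin still above them and no contact force. Now I descend.

```bash
python3 -m pendant '[-1,0,0,0.003,0, -1,0,0,0.003,0, -1,0,0,0.003,0, -1,0,0,0.003,0, -1,0,0,0.003,0, -1,0,0,0.002,0, -1,0,0,0.001,0, -1,0,0,0,0]'; python3 -m pendant '[-1,0,0,0.001,0, -1,0,0,0.001,0, -1,0,0,0.001,0, -1,0,0,0,0]';python3 -m pendant '[-1,0,0,0.001,0, -1,0,0,0.001,0, -1,0,0,0.001,0, -1,0,0,0,0]'
```

```text
time_s: 9.95
position: [0.6214, 0.0076, 0.2942]
ee_rot: [[1.0, 0.016, -0.0], [0.016, -1.0, -0.0], [-0.0, 0.0, -1.0]]
force: [-0.4, -0.4, -2.2]
gripper_width: 0.0152
time_s: 10.35
position: [0.6214, 0.0076, 0.2912]
ee_rot: [[1.0, 0.016, -0.0], [0.016, -1.0, -0.0], [-0.0, 0.0, -1.0]]
force: [0.1, -0.2, -2.3]
gripper_width: 0.0147
time_s: 10.75
position: [0.6216, 0.0076, 0.2883]
ee_rot: [[1.0, 0.016, 0.0], [0.016, -1.0, -0.0], [0.0, 0.0, -1.0]]
force: [2.7, -0.1, -2.6]
gripper_width: 0.0155
```

```bash
python3 -m pendant '[-1,0.0006,0,0,0, -1,0,0,0,0, -1,0,0,0,0]'; python3 -m pendant '[-1,0,0,0.001,0, -1,0,0,0.001,0, -1,0,0,0,0]'; python3 -m pendant '[-1,0,0,0.001,0, -1,0,0,0.001,0, -1,0,0,0,0]'
```

```text
time_s: 11.05
position: [0.622, 0.0076, 0.2883]
ee_rot: [[1.0, 0.016, -0.0], [0.016, -1.0, -0.0], [-0.0, 0.0, -1.0]]
force: [0.4, -0.9, -2.3]
gripper_width: 0.0152
time_s: 11.35
position: [0.622, 0.0076, 0.2861]
ee_rot: [[1.0, 0.016, -0.0], [0.016, -1.0, -0.0], [-0.0, 0.0, -1.0]]
force: [0.8, 0.1, -1.6]
gripper_width: 0.0151
time_s: 11.65
position: [0.622, 0.0076, 0.2841]
ee_rot: [[1.0, 0.016, -0.0], [0.016, -1.0, -0.0], [-0.0, 0.0, -1.0]]
force: [-0.1, -0.1, -1.4]
gripper_width: 0.0151
```

```bash
python3 -m pendant '[-1,0,0,0.001,0, -1,0,0,0.001,0, -1,0,0,0,0]'; python3 -m pendant '[-1,0,0,0.001,0, -1,0,0,0.001,0]'; python3 -m pendant '[-1,0,0,0.001,0]'
```

```text
time_s: 11.95
position: [0.622, 0.0076, 0.2822]
ee_rot: [[1.0, 0.016, -0.0], [0.016, -1.0, -0.0], [-0.0, 0.0, -1.0]]
force: [-0.8, 0.5, -1.3]
gripper_width: 0.015
time_s: 12.15
position: [0.6219, 0.0076, 0.2805]
ee_rot: [[1.0, 0.016, -0.0], [0.016, -1.0, 0.0], [-0.0, -0.0, -1.0]]
force: [-4.1, -0.3, 3.8]
gripper_width: 0.0152
time_s: 12.25
position: [0.6219, 0.0076, 0.2794]
ee_rot: [[1.0, 0.016, -0.0], [0.016, -1.0, 0.0], [-0.0, -0.0, -1.0]]
force: [-3.8, -0.3, 4.1]
gripper_width: 0.0149
```

```bash
for i in 1; do python3 -m pendant '[-1,0,0,0.001,0]'; python3 -m pendant '[-1,0,0,0.001,0]'; python3 -m pendant '[-1,0,0,0.001,0]'; python3 -m pendant '[-1,0,0,0.001,0]'; done
```

```text
time_s: 12.35
position: [0.6219, 0.0076, 0.2783]
ee_rot: [[1.0, 0.016, -0.0], [0.016, -1.0, 0.0], [-0.0, -0.0, -1.0]]
force: [-3.4, -0.2, 4.4]
gripper_width: 0.0151
time_s: 12.45
position: [0.6219, 0.0075, 0.2772]
ee_rot: [[1.0, 0.016, -0.0], [0.016, -1.0, 0.0], [-0.0, -0.0, -1.0]]
force: [-4.2, -0.3, 2.0]
gripper_width: 0.0151
time_s: 12.55
position: [0.622, 0.0076, 0.2761]
ee_rot: [[1.0, 0.016, -0.0], [0.016, -1.0, -0.0], [-0.0, 0.0, -1.0]]
force: [-3.8, -0.2, 0.8]
gripper_width: 0.0155
time_s: 12.65
position: [0.6219, 0.0075, 0.275]
ee_rot: [[1.0, 0.016, -0.0], [0.016, -1.0, -0.0], [-0.0, 0.0, -1.0]]
force: [-3.2, 0.4, 0.6]
gripper_width: 0.0154
```

Past the resistance peak. Continuing gently until the floor is felt.

```bash
python3 -m pendant '[-1,0,0,0.001,0]'; python3 -m pendant '[-1,0,0,0.001,0]'; python3 -m pendant '[-1,0,0,0.0005,0]';python3 -m pendant '[-1,0,0,0.0005,0]'
```

```text
time_s: 12.75
position: [0.622, 0.0076, 0.274]
ee_rot: [[1.0, 0.016, -0.0], [0.016, -1.0, -0.0], [-0.0, 0.0, -1.0]]
force: [-3.6, -0.0, -1.7]
gripper_width: 0.0153
time_s: 12.85
position: [0.622, 0.0076, 0.273]
ee_rot: [[1.0, 0.016, -0.0], [0.016, -1.0, -0.0], [-0.0, 0.0, -1.0]]
force: [-5.0, 0.6, 5.9]
gripper_width: 0.0154
time_s: 12.95
position: [0.6221, 0.0076, 0.2729]
ee_rot: [[1.0, 0.016, -0.0], [0.016, -1.0, 0.0], [-0.0, -0.0, -1.0]]
force: [-5.5, 0.0, 7.3]
gripper_width: 0.0151
time_s: 13.05
position: [0.6221, 0.0076, 0.2728]
ee_rot: [[1.0, 0.016, 0.0], [0.016, -1.0, 0.0], [0.0, -0.0, -1.0]]
force: [-7.5, 0.2, 12.6]
gripper_width: 0.0153
```

```bash
python3 -m pendant '[-1,0,0,-0.0008,0, -1,0,0,0,0]'; python3 -m pendant '[-1,0,0,-0.0006,0, -1,0,0,0,0]'; python3 -m pendant '[-1,0,0,-0.0005,0, -1,0,0,0,0]'
```

```text
time_s: 13.25
position: [0.622, 0.0076, 0.2731]
ee_rot: [[1.0, 0.016, -0.0], [0.016, -1.0, -0.0], [-0.0, 0.0, -1.0]]
force: [-5.7, 0.9, 1.5]
gripper_width: 0.0153
time_s: 13.45
position: [0.6219, 0.0076, 0.2733]
ee_rot: [[1.0, 0.016, -0.001], [0.016, -1.0, -0.0], [-0.001, 0.0, -1.0]]
force: [-2.5, 0.8, -5.5]
gripper_width: 0.0156
time_s: 13.65
position: [0.6219, 0.0076, 0.2739]
ee_rot: [[1.0, 0.016, -0.001], [0.016, -1.0, -0.0], [-0.001, 0.0, -1.0]]
force: [-3.2, 0.7, -7.6]
gripper_width: 0.0153
```

The tug up meets about 6 N of resistance, so the pin is locked under the roller. I'll reseat it, relieve the side force and release.

```bash
python3 -m pendant '[-1,0,0,0.0008,0, -1,0,0,0.0006,0, -1,0,0,0,0]'; python3 -m pendant '[-1,-0.0004,0,0,0, -1,0,0,0,0]'
```

```text
time_s: 13.95
position: [0.6221, 0.0076, 0.2731]
ee_rot: [[1.0, 0.016, 0.0], [0.016, -1.0, 0.0], [0.0, -0.0, -1.0]]
force: [-6.4, 0.2, -0.7]
gripper_width: 0.0153
time_s: 14.15
position: [0.6219, 0.0075, 0.2731]
ee_rot: [[1.0, 0.016, 0.001], [0.016, -1.0, 0.0], [0.001, -0.0, -1.0]]
force: [-2.4, 1.0, -1.0]
gripper_width: 0.0153
```

```bash
python3 -m pendant '[-1,-0.0003,0,0.0006,0, -1,0,0,0,0]'; python3 -m pendant '[-0.4,0,0,0,0, -0.2,0,0,0,0, 0,0,0,0,0, 0,0,0,0,0, 0,0,0,0,0, 0,0,0,0,0]'; python3 - <<'E'
from m import *
print(get_obs()['force'])
grab("side","s5")
a=cv2.imread("pics/s5.png");cv2.imwrite("pics/s5z.png",cv2.resize(a[110:230,260:370],None,fx=5,fy=5,interpolation=0))
E
```

```text
time_s: 14.35
position: [0.6219, 0.0076, 0.2729]
ee_rot: [[1.0, 0.016, 0.001], [0.016, -1.0, 0.0], [0.001, -0.0, -1.0]]
force: [-4.0, 0.9, 6.4]
gripper_width: 0.0152
time_s: 14.95
position: [0.6214, 0.0076, 0.2722]
ee_rot: [[1.0, 0.016, 0.0], [0.016, -1.0, -0.0], [0.0, 0.0, -1.0]]
force: [0.4, -0.8, -0.5]
gripper_width: 0.0428
[ 0.38178879 -0.83254514 -0.49686619]
```

View pics/s5z.png

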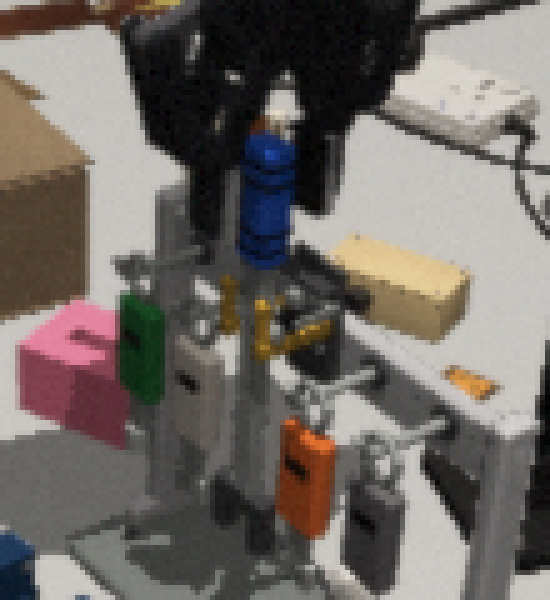

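The gripper is open and the spanner hangs upright (tab at zoom (267,200), shank between the prongs). I'll raise the gripper clear, back away and check.

```bash
python3 -m pendant '[0,0,0,-0.005,0, 0,0,0,-0.01,0, 0,0,0,-0.02,0, 0,0,0,-0.02,0, 0,0,0,-0.02,0, 0,0,0,-0.02,0, 0,-0.03,0,0,0, 0,-0.04,0,0,0, 0,-0.04,0,0,0, 0,-0.04,0,0,0, 0,-0.02,0,0,0, 0,0,0,0,0, 0,0,0,0,0]'; python3 - <<'E'
from m import *
c,f,T=cam("side")
def proj(p):
    q=T[:3,:3].T@(np.array(p)-T[:3,3]); return np.array((q[0]/q[2]*f+c["cx"],q[1]/q[2]*f+c["cy"])).round(1)
im,d=grab("side","s6");im2,d2=grab("top","t6")
cv2.imwrite("pics/s6z.png",cv2.resize(im[130:230,270:370,::-1],None,fx=6,fy=6,interpolation=0))
cv2.imwrite("pics/t6z.png",cv2.resize(im2[130:260,200:360,::-1],None,fx=4,fy=4,interpolation=2))
P=cloud("side",d)
h=cv2.cvtColor(im,cv2.COLOR_RGB2HSV)
m=(h[...,0]>105)&(h[...,0]<130)&(h[...,1]>100)&(P[...,2]>.2)&(P[...,2]<.31)&(abs(P[...,1])<.04)&(abs(P[...,0]-.62)<.03)
q=P[m];print("tab",m.sum(),np.percentile(q,[3,50,97],axis=0).round(4).tolist())
for lo,hi in((.10,.12),(.13,.17),(.17,.2),(.235,.25),(.25,.27),(.27,.29)):
    mm=(abs(P[...,0]-.615)<.01)&(abs(P[...,1]-.004)<.02)&(P[...,2]>lo)&(P[...,2]<hi);mm[:,340:]=0
    print(lo,hi,np.median(P[mm],axis=0).round(4))
print(proj((.621,.0075,.085)),proj((.621,.0075,.29)))
# neighbours before/after
h0=cv2.cvtColor(a["im"],cv2.COLOR_RGB2HSV)
for nm,lo,hi in(("green",60,85),("orange",3,14)):
    for hh,PP in((h0,Pa),(h,P)):
        m=(hh[...,0]>=lo)&(hh[...,0]<=hi)&(hh[...,1]>130)&(PP[...,2]>.08)&(PP[...,2]<.2)&(abs(PP[...,0]-.62)<.03)&(abs(PP[...,1])<.12)
        v,u=np.nonzero(m);print(nm,len(u),u.mean().round(2),v.mean().round(2),v.max())
E
```

```text
time_s: 16.3
position: [0.4516, 0.0048, 0.3682]
ee_rot: [[1.0, 0.016, 0.002], [0.016, -1.0, 0.001], [0.002, -0.001, -1.0]]
force: [0.4, -0.3, 0.5]
gripper_width: 0.0427
tab 257 [[0.6124, -0.0046, 0.2382], [0.6153, -0.001, 0.2673], [0.6261, 0.0133, 0.2895]]
0.1 0.12 [6.172e-01 2.000e-04 1.110e-01]
0.13 0.17 [0.6178 0.002  0.15  ]
0.17 0.2 [0.618  0.0035 0.1865]
0.235 0.25 [ 0.6143 -0.001   0.2432]
0.25 0.27 [ 0.6146 -0.0012  0.2592]
0.27 0.29 [0.6155 0.0012 0.2818]
[307.6 216.4] [312.9 137.4]
green 132 288.15 179.34 190
green 132 288.17 179.27 190
orange 196 320.77 205.36 217
orange 197 320.64 205.43 217
```

View pics/s6z.png

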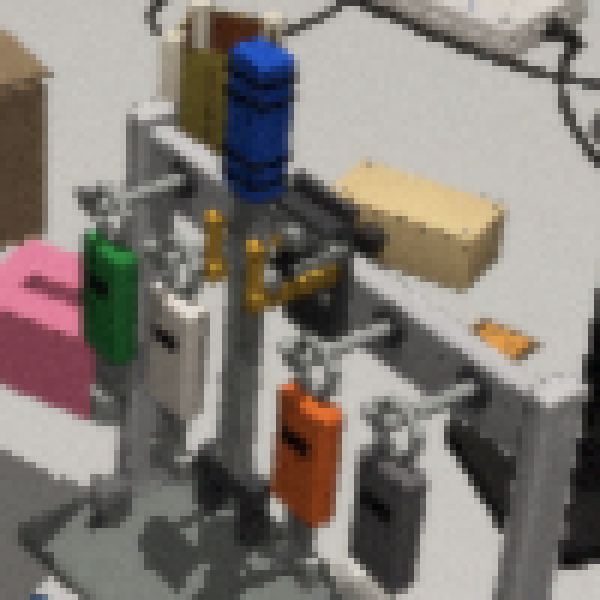

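View pics/t6z.png

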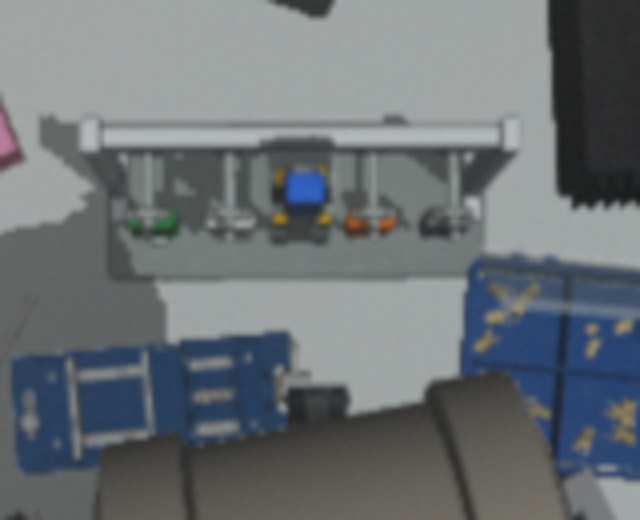

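The side view shows the spanner upright in the middle hook, with its tab at zoom (262,120). The top view has the tab centred between the yellow prongs at (305,188), and the neighbours haven't moved.

```bash
python3 -c "
from rig import *
o=get_obs();print(o['time_s'],o['force'],abs(o['dq']).max());print(finish_job())"
```

```text
16.4 [ 0.03557659 -0.12040188  0.02447873] 0.9077293547796033
the job is handed in; nothing more can be done
None
```

I took the spanner out of its block, hung it by its cross pin in the yellow spring hook, pressed it home and let go. The job was handed in at 16.4 s of the 51 s allowed; no verdict is reported.

**Seating:** Resistance from the catch started about 9 mm above the seat and took about 5 to 6 N to pass. The force then dropped and the pin met the floor with it about 205 mm above the bench. Measured force on the tool stayed below about 15 N. Afterwards a gentle tug upward met about 6 N, so the pin is locked under the roller.

**Last checks:**
- **Hang:** The spanner hangs upright, with its shank vertical to within about 1 mm over its height. The top of its tab is about 290 mm above the bench, as expected for a seated pin.
- **Neighbours:** The green and orange tools are within 0.2 pixel of where they started. I checked the white and grey ones only by eye, and they look unmoved.
- **Robot:** The gripper is 17 cm back from the rack and reads almost no force.

**Disagreements:**
- **Sideways position:** The two cameras differed by about 2 mm on the hook. I used a value between them, and there was no sideways contact on the way in.
- **Hook position:** The pin first brushed the back of the prongs with about 3 N, so I moved it 0.6 mm farther back before pressing. The hook's true position was about 1 mm farther from the robot than the cameras showed.
- **Catch travel:** I could not read the catch's travel directly. I judged it only from the forces and the height.

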